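# Clamp the blue sensor canister in the two-handled snap clamp

### The arm

A 6-joint arm with a two-finger parallel gripper is mounted at the origin on the work surface. World frame = base frame: x ahead of the robot, y to its left, z up, the work surface at z = 0. Lengths are in m, angles in rad, forces in N, time in s.
With the tool pointing down it reaches from about 0.35 to 1 m from the base axis. Payload 7.1 kg.
Tool frame: the origin (TCP) lies midway between the tips of the shut fingers; the grasp point (between the pads) lies 19 mm behind it; y points along the fingers, x is the direction in which the jaws open and shut, and the axes are right-handed (so a half turn about y gives the same grasp; the last joint's range is limited). The gripper opens to 85 mm and grips with 20 to 120 N. Pads are 22 mm wide; open, the fingers measure 114 mm over their backs; the gripper's body (76 mm by 85 mm) begins 54 mm behind the grasp point. The pads swing forward as they close: fully open they stand 13 mm farther back than shut.
Start: joints at [1.1, 0.423, 1.63, -0, 1.089, -0.019], TCP at [0.273, 0.562, 0.231] pointing down, gripper open.
Joint ranges: [-3, 3], [-0.9, 2.11], [0.09, 2.58], [-1.31, 4.45], [0.11, 2.69], [-2.54, 2.54]. Speed limits (rad/s): [2.39, 2.39, 3.01, 3.14, 3.14, 3.14].

### API

Orientations are given as a 3x3 rotation matrix whose columns are the frame's x, y, z axes.
In Python, from bench import monitor, read_camera, ticket gives the robot as it stands.
- The arm moves only by the tool step_arm, never from a script. Its argument "targets" is a list of rows, each a list of 7 numbers: the shift along the tool's x, y, z in mm, then the turn, a rotation vector about the tool's x, y, z in degrees, then the opening, from 0 (shut) to 1 (fully open). In form: [[dx, dy, dz, rx, ry, rz, jaw], ...]. A call has 1 to 20 rows; each row shifts and turns the commanded pose from where the row before left it, along the tool's axes as they then stand; what a row does not reach is not made up. A row lasts 1/10 s, in which the tool goes at most 50 mm and 8.59 degrees, less where a joint would pass 70% of its speed; a pose out of reach is approached as far as the arm can. A call is refused whole if a number of a shift passes 50 or a number of a turn 8.59, either way. A call with a gripper value outside its range is refused whole. The fingers move at their own pace and stop on an object; "force" is the grip in N (left out, the last holds). Time passes only in rows, so rows that do not move let the fingers close. It gives the time, the measured TCP pose, the force and the opening at its end, in the units of the state.
- monitor.observe(): the state, without advancing time (a new reading comes with each control period).
- read_camera(name): name is "scene" or "top" or "wrist"; returns a dict with "img" (420x560x3 uint8, red, green, blue), "depth" (420x560 float32, m along the optical axis (not along the pixel's ray), 0 where there is no reading), "camera_matrix" (3x3 intrinsics, pixels), "rvec" (rotation vector, rad) and "tvec" (3), from world to camera coordinates, as OpenCV has them; the wrist camera has in their place "hand_eye" (4x4, takes a point from camera to tool coordinates, whose origin is the TCP and whose axes are the tool frame's). Camera axes: x right, y down, z forward; pixel columns grow to the right and rows downward; lengths in m; the calibration is good to about 2 mm. A picture is of the moment at which its call begins: read the wrist's pose just before it.
- ticket.sign_off(): hands the job in, once; it reports no verdict.
The state is a dict: "t": time; "joint_positions": joint angles; "dq": joint speeds; "joint_torque": joint torques, N m; "tcp_pos": TCP position; "tool_rot": TCP orientation; "force": force on the tool from outside, world axes, zero at the start; "ft_torque": the same for the moment, N m; "finger_gap": finger opening in m.
Only numpy, scipy, OpenCV 4.12 (cv2) and the standard library are available. Lean on these libraries where they do the work, as an engineer would, in place of code of your own. Each camera call takes 0.05 s, during which the arm holds its last target.

### The job

Stand the canister with the blue ring upright on the white spot between the open jaws of the bench clamp and let go of it. Then squeeze the clamp's two orange handles together until they get past the stiff point and snap shut, and let go, leaving the canister gripped upright in the jaws.

Things in the scene. Friction and masses are not known exactly. Their poses are not given: they have to be found in the camera images.
- blue_canister: The wanted part: loose upright aluminium cylinder, 30 mm diameter, 80 mm tall, 0.13 kg, with a blue ring 8 to 20 mm below its top and a blue disc on top. Stands on the table. Origin: centre of its underside; z along its axis. Bystanders: a red and a green canister of the same size, a short piece of aluminium profile.
- clamp: Snap clamp fixed to the table; blue base plate 225 x 104 mm. Origin on the table below the centre of the white spot (34 mm wide), whose top, where the canister stands, is at z = 12 mm. -x points to the handles, +x to the hinges, y across the jaws. Two steel levers, top z = 36, hinge at x = +85 mm in a block, top z = 46. Black jaw pads on them, 38 mm long, top z = 39, flank the spot, 50 mm apart when open.
- handles (a point): Point on the table midway between the two orange handles, 70 mm to -x of the clamp's origin, axes as the clamp's. Handles: upright posts, 12 mm diameter, from z = 20 to 88 mm, one on each lever's end, centres at y = +-26 mm when open (64 mm over both), +-7.5 mm when shut on a canister. Squeeze them along y from outside; geared, they move alike.
- clamp_handles (a joint): How far each lever has closed, rad: 0 open (start), 0.12 shut on a canister, 0.13 shut empty. Resistance at each handle peaks at about 11 N near 0.03 and vanishes at 0.07; beyond that a spring snaps the jaws shut and they stay shut. Let go earlier, they spring open.

How it is judged:
By the outcome, as a careful person would: the job done as asked, in the order asked, and still so for the second after the job is handed in, with the robot touching nothing.
It also fails if it takes over 48 s, if anything falls off the work surface, if the arm or the gripper's body presses on something with over 40 N, if the wrist force passes 120 N, or if a joint passes its speed limit or range.

## Working session

There is one attempt and no reset: what is moved stays moved. The work goes in short steps, Python scripts to look and compute and a tool call to move; the robot and the scene stay as the last step left them, time stands still between calls to the robot, and variables do not carry over. Pictures are saved under pics/ and viewed, and the job is handed in when it is done.

Besides the shell and the picture viewer there is one more tool, called after ">>>" by a JSON object that holds its "method" and its "body", one argument or row to a line. step_arm: Moves the arm, as the interface text tells. Its arguments: {"type":"object","properties":{"targets":{"type":"array"},"force":{"type":"number"}},"required":["targets"]}

```bash
mkdir -p pics; ls; python3 - <<'E'
from bench import monitor, read_camera
import cv2,numpy as np
s=monitor.observe();print({k:np.round(v,3).tolist() for k,v in s.items()})
for n in("scene","top"):
    r=read_camera(n);cv2.imwrite(f"pics/{n}0.png",r["img"][...,::-1]);np.savez(f"{n}0.npz",**r)
    print(n,r["camera_matrix"].tolist(),r["rvec"],r["tvec"])
E
```

```text
pics
{'t': 0.0, 'joint_positions': [1.1, 0.424, 1.631, 0.0, 1.089, -0.019], 'dq': [-0.0, 0.001, 0.002, 0.0, 0.001, -0.001], 'joint_torque': [0.002, -55.739, -28.175, -0.0, 0.007, -0.0], 'tcp_pos': [0.273, 0.562, 0.231], 'tool_rot': [[0.437, -0.001, -0.9], [0.9, -0.001, 0.437], [-0.002, -1.0, 0.0]], 'force': [0.334, 0.51, -0.202], 'ft_torque': [0.013, -0.068, -0.041], 'finger_gap': 0.085}
scene [[500.7295080331102, 0.0, 290.96852875717417], [0.0, 500.7295080331102, 215.84913131948966], [0.0, 0.0, 1.0]] [ 1.22861498  2.20864702 -1.01621804] [ 0.29686773 -0.27919798  1.4444203 ]
top [[409.7963049400719, 0.0, 278.7093807639724], [0.0, 409.7963049400719, 211.63633932757816], [0.0, 0.0, 1.0]] [ 2.11728841 -2.13334812  0.17840984] [0.00867175 0.56293601 0.68235815]
```

View pics/scene0.png

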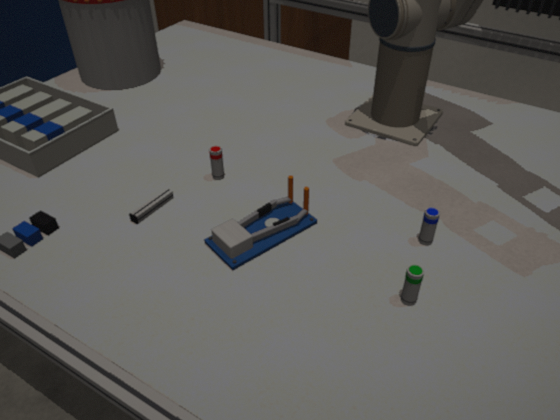

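View pics/top0.png

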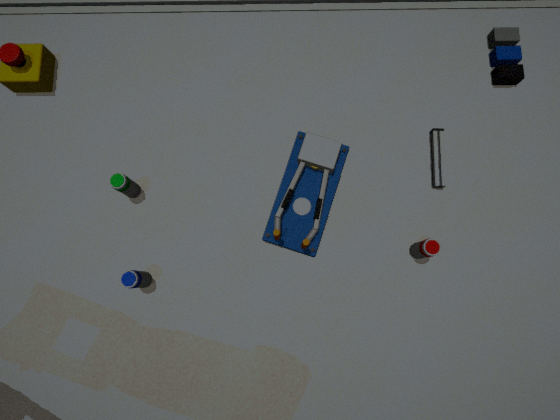

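The top view shows the blue canister's disc near (131,280), the white spot at (302,206), the orange handles at (277,233) and (307,242), and the hinge block at (319,152). Next I turn these into positions.

```bash
cat > h.py <<'E'
import cv2,numpy as np
def ray(r,uv,z):
    R=cv2.Rodrigues(r["rvec"])[0];C=-R.T@r["tvec"]
    d=R.T@np.linalg.inv(r["camera_matrix"])@np.array([uv[0],uv[1],1.]);return C+d*(z-C[2])/d[2]
def blobs(m,mn=15):
    n,l,s,c=cv2.connectedComponentsWithStats(m.astype(np.uint8));return [(c[i],s[i],l==i) for i in range(1,n) if s[i,4]>=mn]
def hsv(r): return cv2.cvtColor(r["img"],cv2.COLOR_RGB2HSV).astype(int)
E
python3 - <<'E'
from h import *
for n in("top","scene"):
    r=np.load(n+"0.npz");R=cv2.Rodrigues(r["rvec"])[0];print(n,"cam",(-R.T@r["tvec"]).round(3))
    H=hsv(r);h,s,v=H[...,0],H[...,1],H[...,2]
    for nm,m,z in(("blue",(h>105)&(h<130)&(s>150)&(v>90),.08),("orange",(h>5)&(h<20)&(s>150)&(v>90),.088),):
        for c,st,_ in blobs(m): print(nm,c.round(1),st.tolist(),ray(r,c,z).round(4))
    if n=="top":
        box=np.zeros_like(h,bool);box[190:225,285:320]=1
        for c,st,_ in blobs((s<60)&(v>120)&box,40): print("white",c.round(1),st.tolist(),ray(r,c,.012).round(4))
        m=((h>100)&(h<120)&(s>150));
        for c,st,mm in blobs(m,800): 
            q=cv2.minAreaRect(np.argwhere(mm)[:,::-1].astype(np.float32));b=cv2.boxPoints(q);print("plate",[ray(r,p,.008).round(4).tolist() for p in b])
E
```

```text
top cam [ 0.435 -0.001  0.77 ]
blue [303.3 189.7] [299, 184, 9, 10, 24] [ 0.5957 -0.0385  0.08  ]
blue [316.3 187.6] [312, 185, 8, 7, 18] [ 0.5992 -0.061   0.08  ]
blue [128.  278.6] [122, 272, 13, 14, 149] [0.4462 0.2564 0.08  ]
plate [[0.5173, 0.0361, 0.008], [0.7325, -0.0334, 0.008], [0.6969, -0.134, 0.008], [0.4852, -0.0605, 0.008]]
scene cam [1.249 0.415 0.721]
blue [431.9 211.4] [427, 208, 11, 7, 58] [0.4433 0.2556 0.08  ]
```

```bash
python3 - <<'E'
from h import *
r=np.load("top0.npz");i=r["img"][...,::-1]
a=cv2.resize(i[255:305,105:165],None,fx=8,fy=8,interpolation=0)
b=cv2.resize(i[125:260,255:355],None,fx=4,fy=4,interpolation=0)
c=np.zeros((540,890,3),np.uint8);c[:400,:480]=a;c[:540,485:885]=b
c=cv2.convertScaleAbs(c,alpha=1.5);cv2.imwrite("pics/z1.png",cv2.resize(c,(800,485)))
H=hsv(r);
for p in((277,233),(307,242),(302,206),(302,243)):print(H[p[1]-2:p[1]+3,p[0]].tolist())
E
```

```text
[[22, 231, 108], [21, 229, 110], [21, 223, 110], [21, 231, 108], [18, 255, 87]]
[[21, 227, 111], [21, 214, 112], [21, 218, 110], [20, 213, 109], [21, 243, 107]]
[[110, 13, 118], [96, 11, 113], [107, 15, 117], [99, 16, 115], [95, 13, 115]]
[[7, 37, 62], [11, 147, 71], [8, 220, 44], [7, 193, 49], [12, 255, 48]]
```

View pics/z1.png

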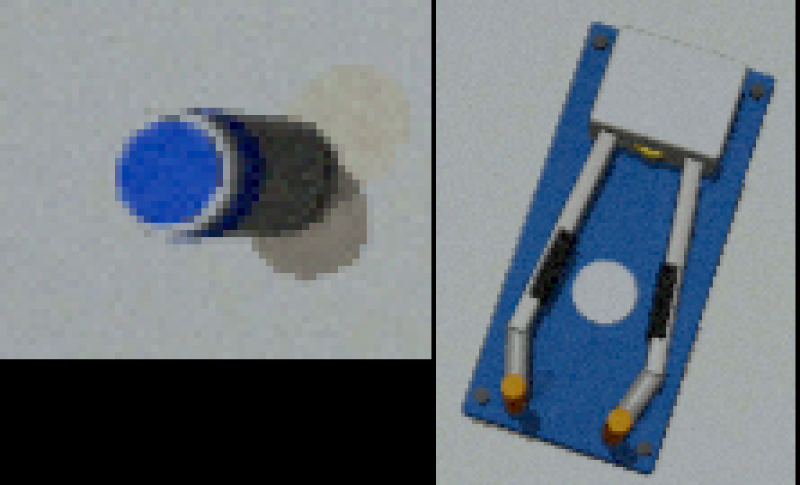

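The zoom shows the blue disc centred on the canister top at (128,279), the round white spot, and the two bright orange post tops.

```bash
python3 - <<'E'
from h import *
for n in("top","scene"):
    r=np.load(n+"0.npz");H=hsv(r);h,s,v=H[...,0],H[...,1],H[...,2]
    lo=90 if n=="top" else 60
    for c,st,_ in blobs((h>5)&(h<26)&(s>150)&(v>lo),5):
        if n=="top" and not(270<c[0]<315 and c[1]>225):continue
        uv=c if n=="top" else (c[0],st[1]+3)
        print(n,c.round(1),st.tolist(),ray(r,uv,.088).round(4))
    sl=(slice(190,225),slice(285,320)) if n=="top" else (slice(212,232),slice(258,288))
    box=np.zeros_like(h,bool);box[sl]=1
    for c,st,_ in blobs((s<70)&(v>95)&box,30): print("white",c.round(1),st.tolist(),ray(r,c,.012).round(4))
E
```

```text
top [276.  231.8] [273, 229, 7, 7, 31] [0.5219 0.0089 0.088 ]
top [305.6 241.5] [303, 239, 6, 6, 31] [ 0.5051 -0.0404  0.088 ]
white [301.4 205.8] [293, 198, 18, 17, 241] [ 0.5805 -0.038   0.012 ]
scene [85.8  0.2] [84, 0, 5, 2, 6] [-0.0474 -1.3112  0.088 ]
scene [99.  0.] [97, 0, 5, 1, 5] [-0.0749 -1.2687  0.088 ]
scene [290.1 186.7] [289, 176, 4, 24, 72] [ 0.5107 -0.0368  0.088 ]
scene [305.8 198.2] [304, 187, 5, 23, 81] [0.5262 0.0111 0.088 ]
white [270.1 221.4] [265, 218, 13, 9, 73] [ 0.5765 -0.0465  0.012 ]
```

>>> {"method": "step_arm", "body": {
  "targets": [
    [0,0,0,0,-3.75,0,1],
    [0,0,0,0,-3.75,0,1],
    [-10,0,-11,0,0,0,1],
    [-20,0,-22,0,0,0,1],
    [-20,0,-22,0,0,0,1],
    [-20,0,-22,0,0,0,1],
    [-20,0,-22,0,0,0,1],
    [-20,0,-22,0,0,0,1],
    [-20,0,-22,0,0,0,1],
    [-20,0,-22,0,0,0,1],
    [-20,0,-22,0,0,0,1],
    [-20,0,-22,0,0,0,1],
    [-20,0,-22,0,0,0,1],
    [-20,0,-22,0,0,0,1],
    [-6,0,-8,0,0,0,1],
    [0,0,0,0,0,0,1],
    [0,0,0,0,0,0,1]
  ]
}}

```text
t: 1.8
tcp_pos: [0.4458, 0.2561, 0.2312]
tool_rot: [[0.317, -0.0, -0.949], [0.949, 0.0, 0.317], [0.0, -1.0, 0.0]]
force: [0.1, 0.2, 0.5]
finger_gap: 0.0852
```

```bash
cat >> h.py <<'E'
def wrist(tag):
    from bench import monitor, read_camera
    s=monitor.observe();r=read_camera("wrist");np.savez(tag+".npz",pos=s["tcp_pos"],rot=s["tool_rot"],**r)
    cv2.imwrite(f"pics/{tag}.png",r["img"][...,::-1]);print("t",s["t"],np.round(s["tcp_pos"],4),np.round(s["tool_rot"],3).tolist(),np.round(s["force"],2),s["finger_gap"])
def wray(r,uv,z):
    T=np.eye(4);T[:3,:3]=r["rot"];T[:3,3]=r["pos"];T=T@r["hand_eye"]
    d=T[:3,:3]@np.linalg.inv(r["camera_matrix"])@np.array([uv[0],uv[1],1.]);C=T[:3,3];return C+d*(z-C[2])/d[2]
E
python3 -c "
from h import *
wrist('w1')"
```

```text
t 1.8 [0.4458 0.2561 0.2312] [[0.317, -0.0, -0.949], [0.949, 0.0, 0.317], [0.0, -1.0, 0.0]] [0.13 0.21 0.45] 0.08520784193978298
```

View pics/w1.png

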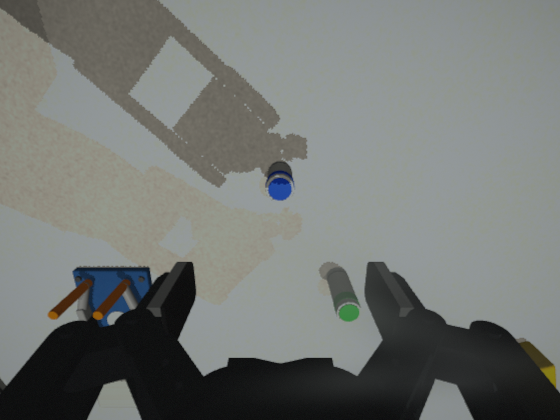

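The wrist view shows the blue disc at (280,188), with the green canister at (347,312). The clamp handles are at the lower left, near (53,315) and (98,315).

```bash
python3 - <<'E'
from h import *
r=np.load("w1.npz");H=hsv(r);h,s,v=H[...,0],H[...,1],H[...,2]
for c,st,_ in blobs((h>110)&(h<130)&(s>170)&(v>120),30): print(c.round(1),st.tolist(),wray(r,c,.08).round(4))
print(wray(r,(53,315),.088),wray(r,(98,315),.088))
E
```

```text
[279.1 190.8] [269, 182, 22, 18, 272] [0.4484 0.256  0.08  ]
[ 0.50507751 -0.04018307  0.088     ] [0.521663   0.00941815 0.088     ]
```

>>> {"method": "step_arm", "body": {
  "targets": [
    [0,10,0,0,0,0,1],
    [0,25,0,0,0,0,1],
    [0,25,0,0,0,0,1],
    [0,25,0,0,0,0,1],
    [0,25,0,0,0,0,1],
    [0,25,0,0,0,0,1],
    [0,25,0,0,0,0,1],
    [0,20,0,0,0,0,1],
    [0,10,0,0,0,0,1],
    [0,4,-1,0,0,0,1],
    [0,0,0,0,0,0,0.2],
    [0,0,0,0,0,0,0.2],
    [0,0,0,0,0,0,0.2],
    [0,0,0,0,0,0,0.2],
    [0,0,0,0,0,0,0.2],
    [0,0,0,0,0,0,0.2],
    [0,0,0,0,0,0,0.2]
  ],
  "force": 30
}}

```text
t: 3.55
tcp_pos: [0.4475, 0.2559, 0.0381]
tool_rot: [[0.316, 0.001, -0.949], [0.949, 0.001, 0.316], [0.001, -1.0, -0.001]]
force: [-0.0, -0.1, 5.6]
finger_gap: 0.0293
```

>>> {"method": "step_arm", "body": {
  "targets": [
    [0,-10,0,0,0,0,0.2],
    [0,-20,0,0,0,0,0.2],
    [0,-25,0,0,0,0,0.2],
    [0,-25,0,0,0,0,0.2],
    [0,-25,0,0,0,0,0.2],
    [0,-20,0,0,0,0,0.2],
    [-10,-10,-9,0,0,0,0.2],
    [-20,0,-19,0,0,0,0.2],
    [-20,0,-19,0,0,0,0.2],
    [-20,0,-19,0,0,0,0.2],
    [-20,0,-19,0,0,0,0.2],
    [-20,0,-19,0,0,0,0.2],
    [-20,0,-19,0,0,0,0.2],
    [-20,0,-19,0,0,0,0.2],
    [-20,0,-19,0,0,0,0.2],
    [-20,0,-19,0,0,0,0.2],
    [-20,0,-19,0,0,0,0.2],
    [-20,0,-16,0,0,0,0.2],
    [-7,0,-4,0,0,0,0.2],
    [0,0,0,0,0,0,0.2]
  ]
}}

```text
t: 5.55
tcp_pos: [0.5796, -0.0397, 0.1719]
tool_rot: [[0.317, -0.001, -0.948], [0.948, 0.0, 0.317], [-0.0, -1.0, 0.001]]
force: [-0.2, 1.0, -1.3]
finger_gap: 0.0291
```

```bash
python3 -c "
from h import *
wrist('w2')
from bench import read_camera
for n in ('top','scene'):
    r=read_camera(n);cv2.imwrite(f'pics/{n}2.png',r['img'][...,::-1]);np.savez(n+'2.npz',**r)"
```

```text
t 5.55 [ 0.5796 -0.0397  0.1719] [[0.317, -0.001, -0.948], [0.948, 0.0, 0.317], [-0.0, -1.0, 0.001]] [-0.16  1.03 -1.3 ] 0.0291443599561054
```

View pics/w2.png

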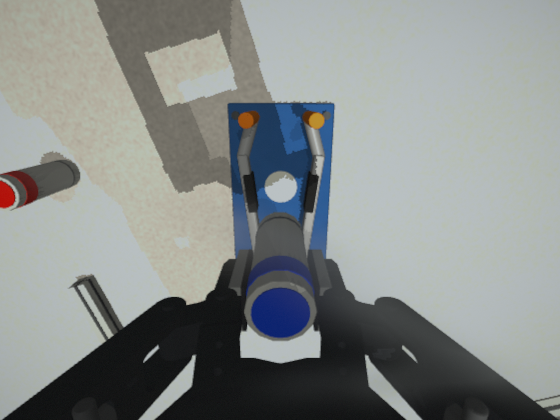

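View pics/scene2.png

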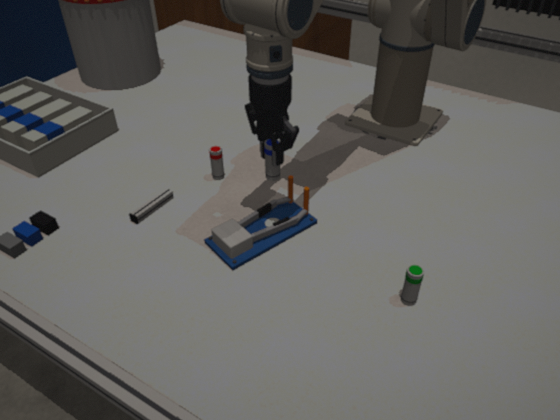

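The canister is gripped upright. Its disc is at (281,312), the white spot is clear at (281,187), and the handles are at (246,120) and (316,120).

```bash
python3 - <<'E'
from h import *
r=np.load("w2.npz");H=hsv(r);h,s,v=H[...,0],H[...,1],H[...,2]
R=r["rot"]
def sh(nm,p): print(nm,p.round(4),"in tool mm",(R.T@(p-r["pos"])*1000).round(1))
b=np.zeros_like(h,bool);b[165:212,255:305]=1
for c,st,_ in blobs((s<60)&(v>110)&b,50): print(c,st.tolist());sh("spot",wray(r,(st[0]+st[2]/2-.5,c[1]),.012))
for c,st,_ in blobs((h>110)&(h<130)&(s>150)&(v>80)&(np.arange(420)[:,None]>280),300): print(c,st.tolist());sh("disc",wray(r,c,r["pos"][2]-.038+.08))
for c,st,_ in blobs((h>5)&(h<26)&(s>150)&(v>130)&(np.arange(420)[:,None]<130),20): print(c,st.tolist());sh("handle",wray(r,c,.088))
for u in (256,303):sh("bottom edge",wray(r,(u,232),r["pos"][2]-.038))
sh("bottom far",wray(r,(280,214),r["pos"][2]-.038))
t=np.load("top2.npz");H=hsv(t);h,s,v=H[...,0],H[...,1],H[...,2]
E
python3 - <<'E'
import cv2
i=cv2.imread('pics/w2.png');cv2.imwrite('pics/w2z.png',cv2.resize(i[170:350,210:350],None,fx=3.3,fy=3.3,interpolation=0))
E
```

```text
[280.3539823  186.32616941] [265, 171, 32, 32, 791]
spot [ 0.5802 -0.0378  0.012 ] in tool mm [ 2.100e+00  1.599e+02 -1.000e-01]
[280.06968486 312.3271194 ] [251, 288, 59, 49, 2253]
disc [ 0.5789 -0.0378  0.2139] in tool mm [  1.6 -42.    1.3]
[245.48314607 120.01685393] [239, 113, 14, 15, 178]
handle [ 0.5046 -0.0398  0.088 ] in tool mm [-23.8  83.9  71. ]
[315.94179894 120.14285714] [309, 113, 15, 16, 189]
handle [0.5212 0.0094 0.088 ] in tool mm [28.1 83.9 70.8]
bottom edge [ 0.5735 -0.0529  0.1339] in tool mm [-14.4  38.    1.6]
bottom edge [ 0.5834 -0.0233  0.1339] in tool mm [16.8 38.   1.6]
bottom far [ 0.5664 -0.0337  0.1339] in tool mm [ 1.6 38.  14.3]
```

View pics/w2z.png

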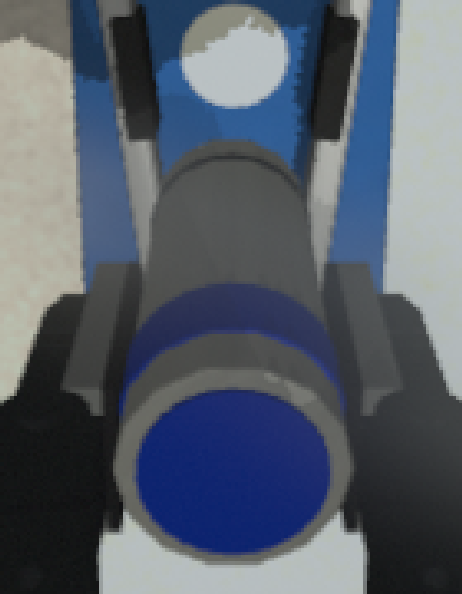

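>>> {"method": "step_arm", "body": {
  "targets": [
    [0.5,10,-0.5,0,0,0,0.2],
    [0,20,0,0,0,0,0.2],
    [0,20,0,0,0,0,0.2],
    [0,20,0,0,0,0,0.2],
    [0,20,0,0,0,0,0.2],
    [0,15,0,0,0,0,0.2],
    [0,8,0,0,0,0,0.2],
    [0,4,0,0,0,0,0.2],
    [0,1,0,0,0,0,0.2],
    [0,0,0,0,0,0,0.2]
  ]
}}

```text
t: 6.7
tcp_pos: [0.5812, -0.038, 0.0548]
tool_rot: [[0.315, 0.001, -0.949], [0.949, -0.0, 0.315], [0.0, -1.0, -0.001]]
force: [0.3, 0.7, -1.2]
finger_gap: 0.0295
```

>>> {"method": "step_arm", "body": {
  "targets": [
    [0,1,0,0,0,0,0.2],
    [0,1,0,0,0,0,0.2],
    [0,0,0,0,0,0,0.2]
  ]
}}

```text
t: 7.0
tcp_pos: [0.5809, -0.038, 0.0526]
tool_rot: [[0.315, 0.0, -0.949], [0.949, -0.0, 0.315], [0.0, -1.0, -0.0]]
force: [-0.2, 0.7, -0.5]
finger_gap: 0.0293
```

>>> {"method": "step_arm", "body": {
  "targets": [
    [0,1,0,0,0,0,0.2],
    [0,0.5,0,0,0,0,0.2],
    [0,0,0,0,0,0,0.2]
  ]
}}

```text
t: 7.3
tcp_pos: [0.5807, -0.038, 0.0507]
tool_rot: [[0.315, -0.0, -0.949], [0.949, -0.0, 0.315], [-0.0, -1.0, 0.0]]
force: [0.9, 0.0, -0.2]
finger_gap: 0.0296
```

>>> {"method": "step_arm", "body": {
  "targets": [
    [0,0.5,0,0,0,0,0.2],
    [0,0,0,0,0,0,0.2]
  ]
}}

```text
t: 7.5
tcp_pos: [0.5807, -0.0379, 0.0502]
tool_rot: [[0.315, -0.0, -0.949], [0.949, 0.0, 0.315], [-0.0, -1.0, 0.0]]
force: [-0.8, 0.2, -0.2]
finger_gap: 0.0295
```

>>> {"method": "step_arm", "body": {
  "targets": [
    [0,0.5,0,0,0,0,0.2],
    [0,0,0,0,0,0,0.2],
    [0,0,0,0,0,0,0.2]
  ]
}}

```text
t: 7.8
tcp_pos: [0.5808, -0.038, 0.0501]
tool_rot: [[0.315, 0.0, -0.949], [0.949, -0.0, 0.315], [0.0, -1.0, -0.0]]
force: [-1.5, 0.2, 4.5]
finger_gap: 0.0291
```

>>> {"method": "step_arm", "body": {
  "targets": [
    [0,0,0,0,0,0,0.45],
    [0,0,0,0,0,0,0.6],
    [0,0,0,0,0,0,0.6],
    [0,0,0,0,0,0,0.6],
    [0,0,0,0,0,0,0.6],
    [0,-5,0,0,0,0,0.6],
    [0,-15,0,0,0,0,0.6],
    [0,-20,0,0,0,0,0.6],
    [0,-20,0,0,0,0,0.6],
    [0,-20,0,0,0,0,0.8],
    [0,-20,0,0,0,0,1],
    [0,-15,0,0,0,0,1],
    [0,0,20,0,0,0,1],
    [0,0,20,0,0,0,1],
    [0,0,20,0,0,0,1],
    [0,0,10,0,0,0,1],
    [0,0,0,0,0,0,1]
  ]
}}

```text
t: 9.5
tcp_pos: [0.5134, -0.0156, 0.1653]
tool_rot: [[0.315, -0.0, -0.949], [0.949, -0.0, 0.315], [-0.0, -1.0, 0.0]]
force: [-0.4, 0.2, 1.1]
finger_gap: 0.0854
```

```bash
python3 -c "
from h import *
wrist('w3')
from bench import read_camera
for n in ('top','scene'):
    r=read_camera(n);cv2.imwrite(f'pics/{n}3.png',r['img'][...,::-1]);np.savez(n+'3.npz',**r)
a=cv2.imread('pics/scene3.png')[130:280,180:340]
cv2.imwrite('pics/s3z.png',cv2.resize(a,None,fx=3.5,fy=3.5))"
```

```text
t 9.5 [ 0.5134 -0.0156  0.1653] [[0.315, -0.0, -0.949], [0.949, -0.0, 0.315], [-0.0, -1.0, 0.0]] [-0.39  0.25  1.11] 0.08544200521356414
```

View pics/w3.png

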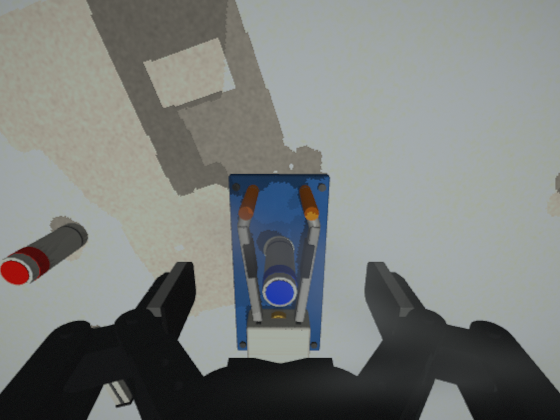

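View pics/s3z.png

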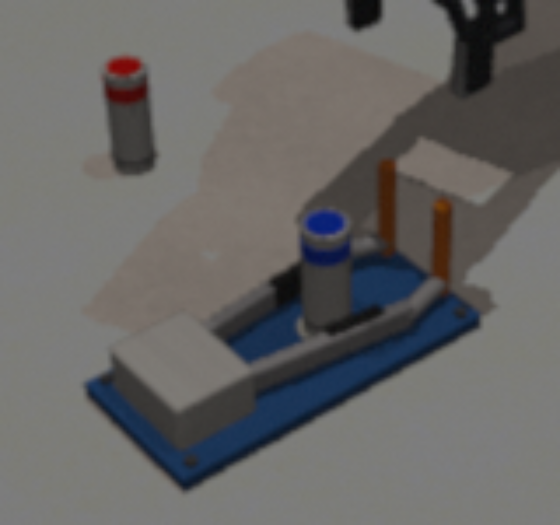

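The canister stands upright on the spot between the open jaws. In the wrist view its disc is at (280,291) and the handle tops are at (246,212) and (312,212).

```bash
python3 - <<'E'
from h import *
r=np.load("w3.npz");H=hsv(r);h,s,v=H[...,0],H[...,1],H[...,2]
R=r["rot"]
def sh(nm,p): print(nm,p.round(4),"in tool mm",(R.T@(p-r["pos"])*1000).round(1))
for c,st,_ in blobs((h>115)&(h<130)&(s>150)&(v>120),100): print(c,st.tolist());sh("disc",wray(r,c,.092))
for c,st,_ in blobs((h>5)&(h<26)&(s>150)&(v>150)&(np.arange(420)[:,None]<225),20): print(c,st.tolist());sh("handle",wray(r,(c[0],c[1]),.088))
E
```

```text
[311.11594203 215.82608696] [306, 212, 12, 8, 69]
handle [0.5235 0.0087 0.088 ] in tool mm [26.2 77.3 -1.9]
```

```bash
python3 - <<'E'
from h import *
r=np.load("w3.npz");H=hsv(r);h,s,v=H[...,0],H[...,1],H[...,2]
R=r["rot"]
print(H[291,280],H[212,246],H[212,312],H[280,280])
def sh(nm,p): print(nm,p.round(4),"in tool mm",(R.T@(p-r["pos"])*1000).round(1))
for c,st,_ in blobs((h>110)&(h<135)&(s>130)&(v>100)&(np.arange(420)[:,None]>270)&(np.arange(420)[:,None]<310),50): print(c,st.tolist());sh("disc",wray(r,c,.092))
for c,st,_ in blobs((h>5)&(h<26)&(s>150)&(v>110)&(np.arange(420)[:,None]<225)&(np.arange(420)[:,None]>170),20): print(c,st.tolist())
for p in((246.5,212.5),(311.5,212.5)):sh("h",wray(r,p,.088))
t=np.load("top3.npz");H=hsv(t);h,s,v=H[...,0],H[...,1],H[...,2]
E
```

```text
[114 195 165] [ 10 149 111] [ 16 208 146] [114  95 126]
[279.30501931 292.09073359] [266, 281, 28, 24, 518]
disc [ 0.5802 -0.0368  0.092 ] in tool mm [  0.9  73.3 -70. ]
[247.47368421 209.86842105] [241, 207, 12, 7, 38]
[311.17605634 213.27464789] [305, 207, 14, 13, 142]
h [ 0.5047 -0.039   0.088 ] in tool mm [-24.9  77.3   0.9]
h [0.5209 0.0098 0.088 ] in tool mm [26.5 77.3  0.9]
```

>>> {"method": "step_arm", "body": {
  "targets": [
    [0.5,10,0.5,0,0,0,1],
    [0,20,0,0,0,0,1],
    [0,20,0,0,0,0,1],
    [0,20,0,0,0,0,1],
    [0,20,0,0,0,0,1],
    [0,15,0,0,0,0,1],
    [0,8,0,0,0,0,1],
    [0,0,0,0,0,0,1],
    [0,0,0,0,0,0,1]
  ]
}}

```text
t: 10.55
tcp_pos: [0.5143, -0.0153, 0.0518]
tool_rot: [[0.316, 0.0, -0.949], [0.949, 0.0, 0.316], [0.0, -1.0, -0.0]]
force: [0.7, 0.6, 0.7]
finger_gap: 0.0852
```

```bash
python3 -c "
from h import *
wrist('w4')"
```

```text
t 10.55 [ 0.5143 -0.0153  0.0518] [[0.316, 0.0, -0.949], [0.949, 0.0, 0.316], [0.0, -1.0, -0.0]] [0.71 0.57 0.66] 0.08516056699372984
```

View pics/w4.png

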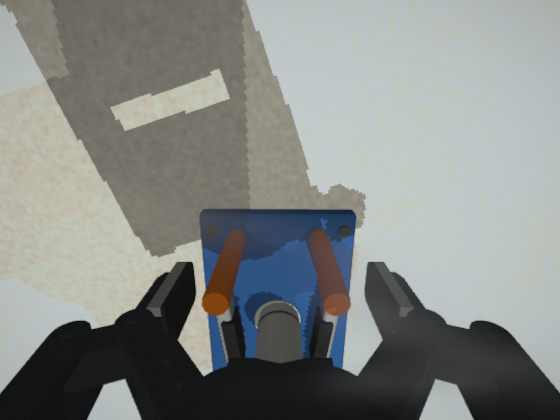

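The handles stand between the open fingers, tops at (217,302) and (337,302). Now the squeeze.

>>> {"method": "step_arm", "body": {
  "targets": [
    [0,0,0,0,0,0,0.8],
    [0,0,0,0,0,0,0.7],
    [0,0,0,0,0,0,0.65],
    [0,0,0,0,0,0,0.6],
    [0,0,0,0,0,0,0.55],
    [0,0,0,0,0,0,0.5],
    [0,0,0,0,0,0,0.45],
    [0,0,0,0,0,0,0.4],
    [0,0,0,0,0,0,0.37],
    [0,0,0,0,0,0,0.37],
    [0,0,0,0,0,0,0.37]
  ],
  "force": 50
}}

```text
t: 11.7
tcp_pos: [0.514, -0.0151, 0.0517]
tool_rot: [[0.315, -0.0, -0.949], [0.949, 0.0, 0.315], [-0.0, -1.0, 0.0]]
force: [-0.3, 0.1, -0.5]
finger_gap: 0.0315
```

```bash
python3 -c "
from h import *
wrist('w5')"
```

```text
t 11.7 [ 0.514  -0.0151  0.0517] [[0.315, -0.0, -0.949], [0.949, 0.0, 0.315], [-0.0, -1.0, 0.0]] [-0.28  0.06 -0.47] 0.03154578384464419
```

View pics/w5.png

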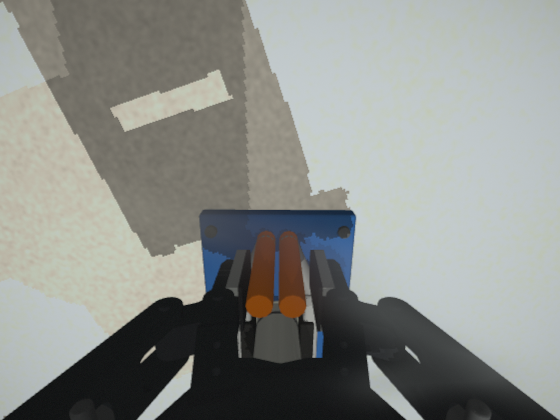

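The handles have snapped together: their tops are at (259,305) and (292,305), about 15 mm apart, with the fingers already clear of them. I open and withdraw.

>>> {"method": "step_arm", "body": {
  "targets": [
    [0,0,0,0,0,0,0.6],
    [0,0,0,0,0,0,0.8],
    [0,0,0,0,0,0,0.9],
    [0,0,0,0,0,0,0.9],
    [0,0,0,0,0,0,0.9],
    [0,-10,0,0,0,0,0.9],
    [0,-20,0,0,0,0,0.9],
    [0,-20,0,0,0,0,0.9],
    [0,-20,0,0,0,0,0.9],
    [0,-20,0,0,0,0,0.9],
    [0,-20,0,0,0,0,0.9],
    [0,-20,0,0,0,0,0.9],
    [0,0,15,0,0,0,0.9],
    [0,0,20,0,0,0,0.9],
    [0,0,15,0,0,0,0.9],
    [0,0,0,0,0,0,0.9]
  ]
}}

```text
t: 13.35
tcp_pos: [0.4646, 0.0009, 0.182]
tool_rot: [[0.315, -0.001, -0.949], [0.949, 0.0, 0.315], [-0.0, -1.0, 0.001]]
force: [-0.1, -0.7, -0.5]
finger_gap: 0.0769
```

```bash
python3 -c "
from h import *
wrist('w6')
from bench import read_camera
for n in ('top','scene'):
    r=read_camera(n);cv2.imwrite(f'pics/{n}6.png',r['img'][...,::-1]);np.savez(n+'6.npz',**r)
a=cv2.imread('pics/scene6.png')[130:280,180:340]
cv2.imwrite('pics/s6z.png',cv2.resize(a,None,fx=3.5,fy=3.5))
r=np.load('w6.npz');H=hsv(r);h,s,v=H[...,0],H[...,1],H[...,2]
for c,st,_ in blobs((h>110)&(h<135)&(s>130)&(v>120),50):
  if 200<c[0]<360: print(c,st.tolist(),wray(r,c,.092))
"
```

```text
t 13.35 [0.4646 0.0009 0.182 ] [[0.315, -0.001, -0.949], [0.949, 0.0, 0.315], [-0.0, -1.0, 0.001]] [-0.07 -0.73 -0.52] 0.07687194942235309
[278.71282051 328.16410256] [267, 319, 25, 20, 390] [ 0.58059862 -0.03731434  0.092     ]
```

View pics/w6.png

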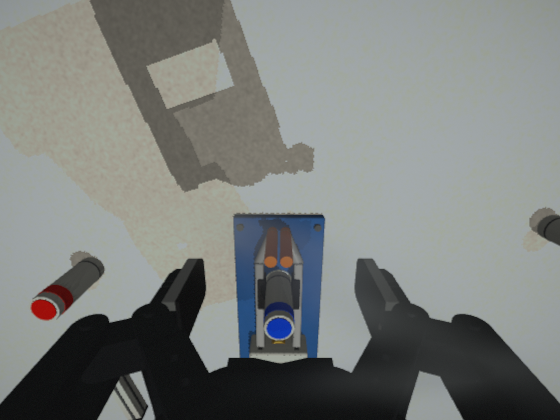

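View pics/s6z.png

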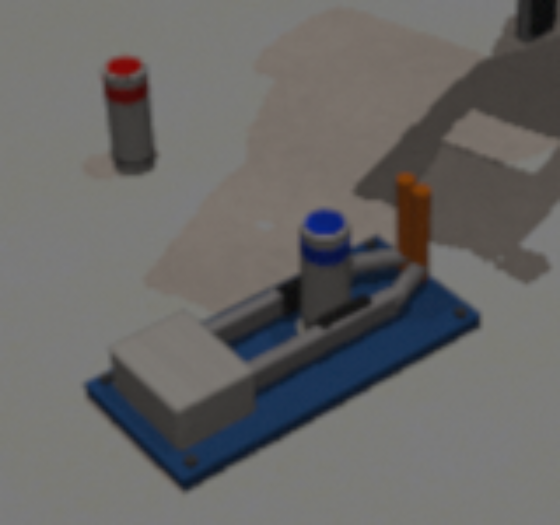

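The handles stay shut after release, near (270,262) and (285,262) in the wrist view. The jaws hold the upright canister and the gripper is clear, so I hand in.

```bash
python3 -c "
from bench import ticket
print(ticket.sign_off())"
```

```text
the job is handed in; nothing more can be done
None
```

I stood the blue canister upright on the white spot and let go. Then I squeezed the clamp handles from outside until they snapped shut, let go and backed the arm away. It was handed in at about 13.5 s, well under the 48 s limit.

- **Canister:** after the squeeze its top disc measured (0.5806, -0.0373), and the spot centre measured (0.5802, -0.0378). That is within 1 mm, and the canister is upright between the closed jaws.
- **Handles:** they stay shut with nothing touching them, about 14–15 mm between centres against an expected 15 mm. I did not read the lever angle directly; this comes from the images.
- **Forces:** the largest force reading reported after any move was about 6 N, when gripping the canister.
- **Disagreements:** the first position of the spot from the scene camera was 9 mm off because the spot was partly hidden, so I dropped it. The canister's position differed by up to 5 mm between cameras, which did not affect the grasp.

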